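Time the macaron depositor's pulley and lock it

ROBOT

A 7-joint arm with a two-finger parallel gripper is mounted at the origin on the work surface. World frame = base frame: x ahead of the robot, y to its left, z up, the work surface at z = 0. Lengths are in m, angles in rad, forces in N, time in s.
With the tool pointing down it reaches from about 0.35 to 0.9 m from the base axis. Payload 8.1 kg.
Tool frame: the origin (TCP) lies at the centre of the arm's flange, where the gripper is bolted on; the fingertips stand 178 mm ahead of it and the grasp point (between the pads) lies 159 mm ahead of it; x points along the fingers, z is the direction in which the jaws open and shut, and the axes are right-handed (so a half turn about x gives the same grasp; the last joint's range is limited). The gripper opens to 92 mm and grips with 3 to 60 N. Pads are 19 mm wide; open, the fingers measure 130 mm over their backs; the gripper's body (75 mm by 190 mm) begins 47 mm behind the grasp point.
Start: joints at [1.158, 0.434, 0.025, 1.573, -0.012, 1.134, -0.075], TCP at [0.191, -0.595, 0.405] pointing down, gripper open.
Joint ranges: [-2.62, 2.62], [-0.44, 2.09], [-1.27, 1.32], [0.08, 2.57], [-1.32, 4.46], [0.12, 2], [-2.74, 2.74]. Speed limits (rad/s): [2.22, 2.22, 3.01, 3.01, 3.14, 3.14, 3.14].

INTERFACE

Orientations are given as a rotation vector (axis times angle).
In Python, from cell import arm, get_image, search_frame, pinpoint gives the robot as it stands.
- The arm moves only by the tool arm_command, never from a script. Its argument "motion" is a list of rows, each a list of 7 numbers: the finger opening in mm, from 0 to 91.8, then the shift along the tool's x, y, z in mm, then the turn, a rotation vector about the tool's x, y, z in degrees. In form: [[fingers, x, y, z, ax, ay, az], ...]. A call has 1 to 5 rows; each row shifts and turns the commanded pose from where the row before left it, along the tool's axes as they then stand; what a row does not reach is not made up. A row lasts 1/8 s, in which the tool goes at most 62.5 mm and 10.7 degrees, less where a joint would pass 70% of its speed; a pose out of reach is approached as far as the arm can. A call with a gripper value outside its range is refused whole. The fingers move at their own pace and stop on an object; "newtons" is the grip in N (left out, the last holds). Time passes only in rows, so rows that do not move let the fingers close. It gives the time, the measured TCP pose, the force and the opening at its end, in the units of the state.
- arm.observe(): the state, without advancing time (a new reading comes with each control period).
- get_image(name): name is "scene" or "top"; returns a dict with "frame" (400x640x3 uint8, red, green, blue), "range_z" (400x640 float32, m along the optical axis (not along the pixel's ray), 0 where there is no reading), "K" (3x3 intrinsics, pixels), "origin" and "rotation" of the camera in the world. Camera axes: x right, y down, z forward; pixel columns grow to the right and rows downward; lengths in m; the calibration is good to about 2 mm. A picture is of the moment at which its call begins.
- arm.sign_off(): hands the job in, once; it reports no verdict.
Trained networks look in the newest picture that a camera, given by its name, has taken for a name from the list of things; names that differ only in an ending like _2 or _b are one class to them, and where a whole thing is asked for, a point or a joint stands for the part that bears it (a point fixed in the world has none). Each returns a list of dicts, best first, with "p" (0 to 1); they miss things now and then, are a little off and sometimes report something else, mostly with a low value. They report only what shows in the picture. A call takes as long as a camera call.
- search_frame(camera, target): "point" ([x, y, z] in m, in world coordinates, good to about 4 mm: the middle of the surface that is visible of it).
- pinpoint(camera, target): "point" ([x, y, z] in m, in world coordinates, good to about 4 mm: a listed point, or the origin of a listed thing).
The state is a dict: "clock": time; "joints": joint angles; "dq": joint speeds; "joint_efforts": joint torques, N m; "position": TCP position; "ee_rot": TCP orientation; "force": force on the tool from outside, world axes, zero at the start; "ft_torque": the same for the moment, N m; "width": opening from 0.0 (shut) to 1.0 (fully open).
Only numpy, scipy, OpenCV 4.12 (cv2) and the standard library are available. Lean on these libraries where they do the work, as an engineer would, in place of code of your own. Each camera call takes 0.05 s, during which the arm holds its last target. There are 200 camera calls.

TASK

Bring the macaron depositor to its park position: turn the blue pulley by its rim until the white mark faces the red pointer, then push the yellow-knobbed lock slide fully home into the pulley's notch and let go. Handle the pulley and the lock gently (always under 20 N on either), and leave the nozzles, cup, bottles, bowl and spatula where they are.

Things in the scene. Friction and masses are not known exactly. Their poses are not given: they have to be found in the camera images.
- depositor: White drive base of a macaron depositor, fixed: deck 60 mm high. Origin on the table plane under the pulley axis; deck from x -200 to +160 mm, y -170 to +170 mm. z up; -x is the side of pointer and lock. A grey motor block stands on the deck at x 110 to 155, y -100 to 100 mm, up to 105 mm over the table. The pointer bridge (x -116 to -94, y -27 to 27 mm) is 98 mm high, just outside the rim.
- pulley: Blue pulley on a vertical axis: solid flange of 170 mm diameter, flat top about 96 mm over the table; hub nut of 40 mm diameter up to 113 mm. Origin on the axis at deck height; its -x axis points to the white mark. Turns any amount either way against a steady drag of about 0.5 Nm, and stays where left. It floats on a stiff spring: 5 N more push sinks a fingertip about 1 mm.
- rim_top (a point): Centre of the pulley's flange top, nominally 96 mm over the table. Nothing to grip: press a closed fingertip on the top of the rim, 60 to 78 mm from the axis, and drag it round (or use the outer edge). The flange wobbles: its top at 70 mm radius lies up to 3 mm above or below nominal, differently round the rim and not measured. Under about 11 N the finger may slip; over 20 N is too hard.
- mark (a point): Point on the white engraved line (24 x 3.5 mm, radial) on the top of the pulley, 75 mm from the axis. The notch for the lock lies under it.
- pointer (a point): Tip of the fixed red arrow, 90 mm from the axis on the depositor's -x side, 98 mm over the table; it points at the axis. The pulley is set when the mark lies on the line from this tip to the axis.
- lock: Lock slide: steel bar on the deck, running under the pointer bridge towards the axis (depositor's +x), with an upright yellow knob, 18 mm diameter, 30 mm tall. Slides 14 mm with about 4 N friction, stays where left. Origin at deck height under the knob: 150 mm from the pulley axis when out, 136 when home. Its 9 mm round nose enters a 14 mm notch at the mark; off the mark it stops after 5 mm.
- lock_knob (a point): Centre of the top of the yellow knob, 106 mm over the table. The knob can be pinched from above or pushed from behind.
- nozzle_a: Loose steel piping nozzle, cone 25 mm wide, 36 mm high, standing on the deck. Origin under its centre.
- nozzle_b: A second such nozzle on the deck.
- pin_cup: Small white ceramic bowl, 48 mm wide, 32 mm high, on the deck. Origin under its centre.
- dye_orange: Loose orange colour bottle, 42 mm wide, 85 mm high, on the table. Origin under its centre.
- dye_yellow: Yellow colour bottle of the same size.
- dye_teal: Blue colour bottle of the same size.
- mix_bowl: Loose steel bowl, 130 mm wide, 60 mm high, on the table. Origin under its centre.
- spatula: Red-handled spatula lying on the table.

How it is judged:
By the outcome, as a careful person would: the job done as asked, in the order asked, and still so for the second after the job is handed in, with the robot touching nothing.
It also fails if it takes over 64 s, if anything falls off the work surface, if the arm or the gripper's body presses on something with over 40 N, if the wrist force passes 120 N, or if a joint passes its speed limit or range.

## Working session

There is one attempt and no reset: what is moved stays moved. The work goes in short steps, Python scripts to look and compute and a tool call to move; the robot and the scene stay as the last step left them, time stands still between calls to the robot, and variables do not carry over. Pictures are saved under pics/ and viewed, about 8 in all and at most 12, crops included, and the job is handed in when it is done.

Besides the shell and the picture viewer there is one more tool, called after "Emit:" by a JSON object that holds its "name" and its "arguments". arm_command: Moves the arm, as the interface text tells. Its arguments: {"type":"object","properties":{"motion":{"type":"array"},"newtons":{"type":"number"}},"required":["motion"]}

```bash
mkdir -p pics; ls; python3 - <<'E'
from cell import arm,get_image,search_frame,pinpoint
import cv2,numpy as np
s=arm.observe();print({k:np.round(v,4).tolist() for k,v in s.items()})
for c in("scene","top"):
    im=get_image(c);cv2.imwrite(f"pics/{c}0.png",im["frame"][:,:,::-1]);print(c,im["K"].tolist(),np.round(im["origin"],3),np.round(im["rotation"],3).tolist())
    for t in("depositor","pulley","rim_top","mark","pointer","lock","lock_knob","nozzle_a","pin_cup","dye_orange","dye_yellow","dye_teal","mix_bowl"):
        print(t,[(np.round(d["point"],4).tolist(),round(d["p"],2)) for d in pinpoint(c,t)[:3]])
E
```

```text
pics
{'clock': 0.0, 'joints': [1.1584, 0.4352, 0.025, 1.5741, -0.0116, 1.134, -0.0751], 'dq': [0.0004, 0.0006, -0.0001, 0.0008, 0.0003, 0.0007, 0.0008], 'joint_efforts': [-0.0007, -66.7864, 0.9846, -31.4465, -0.0605, 0.0429, 0.0002], 'position': [0.1904, -0.595, 0.404], 'ee_rot': [0.9789, 1.3413, -0.9776], 'force': [-0.3795, -0.5553, -0.3093], 'ft_torque': [-0.0449, 0.012, -0.0042], 'width': 1.0016}
scene [[421.2714752859604, 0.0, 317.32681915475735], [0.0, 421.2714752859604, 195.05360788549504], [0.0, 0.0, 1.0]] [ 1.    -0.831  0.773] [-2.105, -0.626, 0.31]
depositor [([0.5972, -0.0609, -0.0005], 0.74), ([0.572, -0.1958, 0.0576], 0.74), ([0.6036, -0.0607, 0.0627], 0.67)]
pulley [([0.6, -0.0612, 0.0603], 0.97), ([0.5702, -0.1995, 0.0587], 0.29)]
rim_top [([0.5964, -0.0631, 0.0935], 0.77), ([0.4547, -0.0151, 0.1073], 0.67)]
mark [([0.6793, -0.0698, 0.0979], 0.72), ([0.5953, -0.0616, 0.0629], 0.58)]
pointer [([0.5126, -0.0312, 0.0968], 0.58), ([0.524, 0.5409, -0.0018], 0.21)]
lock [([0.4545, -0.0188, 0.0597], 0.43)]
lock_knob [([0.4523, -0.013, 0.1026], 0.62)]
nozzle_a [([0.5055, 0.094
[... 437 characters left out ...]
 1.332] [-2.118, 2.144, -0.156]
depositor [([0.598, -0.0668, -0.0026], 0.65)]
pulley [([0.6, -0.063, 0.0623], 0.56)]
rim_top [([0.5996, -0.0567, 0.0983], 0.92)]
mark [([0.6727, -0.0717, 0.0939], 0.85)]
pointer [([0.5094, -0.0358, 0.102], 0.95)]
lock [([0.4541, -0.0187, 0.0592], 0.66)]
lock_knob [([0.4572, -0.02, 0.1105], 0.66)]
nozzle_a [([0.5079, 0.0938, 0.0634], 0.57), ([0.5756, -0.1998, 0.063], 0.37)]
pin_cup [([0.6776, 0.0513, 0.0594], 0.76)]
dye_orange [([0.4955, 0.4701, -0.0028], 0.61), ([0.6003, -0.0661, -0.0013], 0.38)]
dye_yellow [([0.5239, 0.5423, -0.0004], 0.51)]
dye_teal [([0.488, 0.3966, 0.0009], 0.72)]
mix_bowl [([0.4736, -0.5363, 0.0034], 0.8), ([0.5994, -0.06, 0.1022], 0.53)]
```

View pics/top0.png

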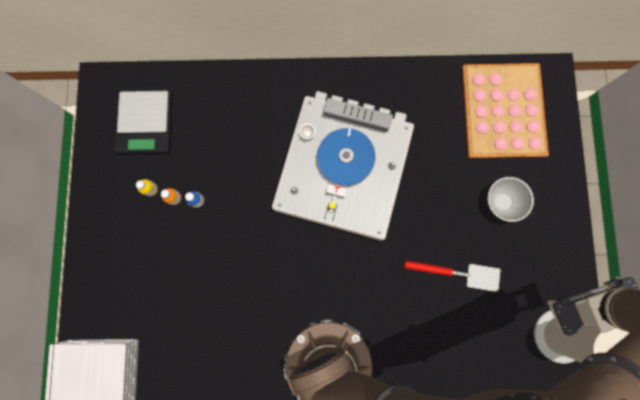

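View pics/scene0.png

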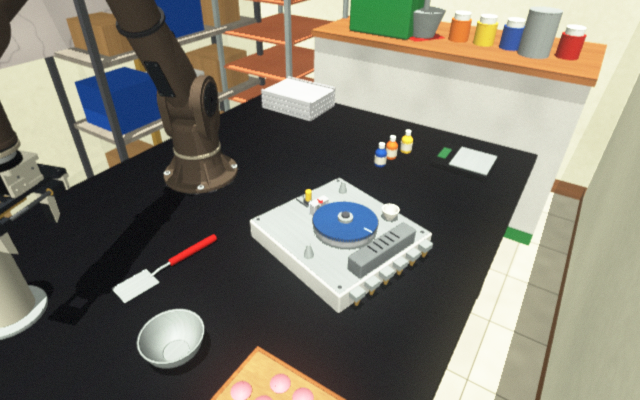

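```bash
cat > h.py <<'E'
from cell import arm,get_image,search_frame,pinpoint
import cv2,numpy as np
from scipy.spatial.transform import Rotation as R
C0=np.array([0.6,-0.062]); S=4000. # px per m
def rect(c,z,half=.18,ctr=C0):
    "top-down picture of plane z: row grows with -x, column with -y"
    im=get_image(c); Rw=R.from_rotvec(im["rotation"]).as_matrix()
    n=int(2*half*S)
    A=np.array([[0,-1/S,ctr[0]+half],[-1/S,0,ctr[1]+half],[0,0,z],[0,0,1]])
    P=im["K"]@Rw.T@np.hstack([np.eye(3),-np.array(im["origin"])[:,None]])
    return cv2.warpPerspective(im["frame"],P@A,(n,n),flags=cv2.INTER_CUBIC|cv2.WARP_INVERSE_MAP)
def toxy(u,v,half=.18,ctr=C0): return np.array([ctr[0]+half-v/S,ctr[1]+half-u/S])
def measure(c,show=None):
    f=rect(c,.096); hsv=cv2.cvtColor(f,cv2.COLOR_RGB2HSV)
    m=cv2.inRange(hsv,(95,110,50),(125,255,255))
    cn=max(cv2.findContours(m,0,2)[0],key=cv2.contourArea); (u,v),ax,_=cv2.fitEllipse(cv2.convexHull(cn))
    ctr=toxy(u,v); print(c,"axis",ctr.round(4),"diam",np.round(np.array(ax)/S,4))
    # mark: least saturated direction on ring r 66..82 mm
    a=np.radians(np.arange(0,360,.25)); r=np.arange(.066,.080,.001)
    X=(u-S*r[:,None]*np.sin(a)).astype(np.float32); Y=(v-S*r[:,None]*np.cos(a)).astype(np.float32)
    s=cv2.remap(f[:,:,0],X,Y,1).astype(float).mean(0) # red channel: low on blue, high on white
    s=np.clip(s-np.median(s)-.3*(s.max()-np.median(s)),0,None); k=s.argmax(); d=(np.arange(len(a))-k+720)%1440-720
    w=s*(abs(d)<40); print(" mark deg %.2f"%(k*.25+(w*d).sum()/w.sum()*.25),"peak",s.max().round())
    red=cv2.inRange(hsv,(0,120,90),(8,255,255))|cv2.inRange(hsv,(172,120,90),(180,255,255))
    yel=cv2.inRange(cv2.cvtColor(rect(c,.106),cv2.COLOR_RGB2HSV),(20,120,90),(35,255,255))
    for n,q in(("red",red),("yellow",yel)):
        M=cv2.moments(q,True)
        if M["m00"]>50:
            p=toxy(M["m10"]/M["m00"],M["m01"]/M["m00"]); e=p-ctr
            print(" ",n,p.round(4),"ang %.2f r %.4f"%(np.degrees(np.arctan2(e[1],e[0])),np.hypot(*e)))
    if show: cv2.imwrite(show,cv2.resize(f,(560,560),interpolation=cv2.INTER_AREA)[:,:,::-1])
def st():
    s=arm.observe(); Rt=R.from_rotvec(s["ee_rot"]).as_matrix(); tip=s["position"]+Rt[:,0]*.178
    print("t",round(s["clock"],2),"tip",tip.round(4),"F",np.round(s["force"],1),"q",np.round(s["joints"],2)); return s,Rt,tip
E
python3 - <<'E'
from h import *
s,Rt,tip=st();print(Rt.round(3).tolist())
measure("top","pics/r_top.png");measure("scene","pics/r_sc.png")
a,b=[cv2.imread(f"pics/r_{k}.png")for k in("top","sc")];cv2.imwrite("pics/r0.png",cv2.resize(np.hstack([a,b]),(800,400)))
E
```

```text
t 1.4 tip [ 0.1905 -0.5953  0.2267] F [ 0.2 -0.7 -0.1] q [ 1.16  0.43  0.02  1.57 -0.01  1.13 -0.08]
[[0.0, 0.952, 0.305], [-0.0, 0.305, -0.952], [-1.0, 0.0, 0.0]]
top axis [ 0.5974 -0.0577] diam [0.163  0.1667]
 mark deg 351.51 peak 86.0
  red [ 0.5085 -0.0317] ang 163.71 r 0.0926
  yellow [ 0.4531 -0.0154] ang 163.64 r 0.1503
scene axis [ 0.6019 -0.0637] diam [0.1653 0.1678]
 mark deg 357.27 peak 103.0
  red [ 0.5044 -0.0295] ang 160.70 r 0.1033
  yellow [ 0.4641 -0.0308] ang 166.60 r 0.1417
```

View pics/r0.png

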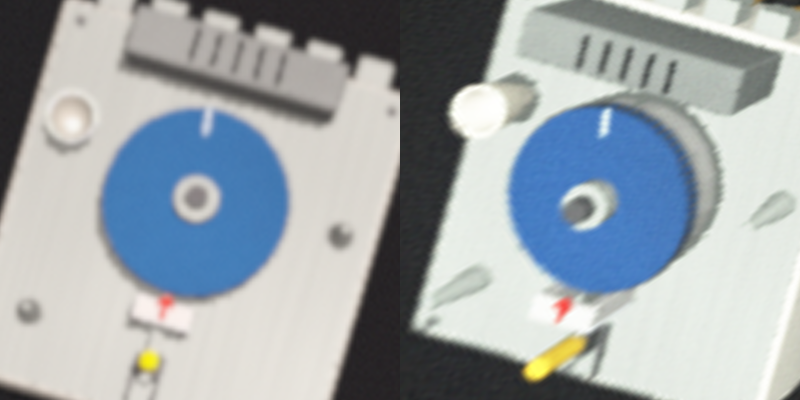

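Emit:
{"name": "arm_command", "arguments": {"motion": [[0, 0, 53.1, -29.3, 0, 0, 0], [0, 0, 53.1, -29.3, 0, 0, 0], [0, 0, 53.1, -29.3, 0, 0, 0], [0, 0, 53.1, -29.3, 0, 0, 0], [0, 0, 53.1, -29.3, 0, 0, 0]], "newtons": 40}}

```text
clock: 2.22
position: [0.3998, -0.3733, 0.405]
ee_rot: [0.978, 1.339, -0.978]
force: [0.8, -1.0, 0.3]
width: 0.504
```

Emit:
{"name": "arm_command", "arguments": {"motion": [[0, 0, 53.1, -29.3, 0, 0, 0], [0, 0, 53.1, -29.3, 0, 0, 0], [0, 0, 53.1, -29.3, 0, 0, 0], [0, 0, 53.1, -29.3, 0, 0, 0], [0, 0, 53.1, -29.3, 0, 0, 0]]}}

```text
clock: 2.85
position: [0.6081, -0.1529, 0.4049]
ee_rot: [0.978, 1.339, -0.978]
force: [0.3, -1.2, 0.0]
width: 0.009
```

Emit:
{"name": "arm_command", "arguments": {"motion": [[0, 0, 53.1, -29.3, 0, 0, 0], [0, 0, 0, 0, 10.5, 0, 0], [0, 0, 0, 0, 10.5, 0, 0], [0, 0, 0, 0, 10.5, 0, 0], [0, 0, 0, 0, 10.5, 0, 0]]}}

```text
clock: 3.48
position: [0.6486, -0.1103, 0.4047]
ee_rot: [1.518, 0.975, -1.518]
force: [0.8, -0.3, -1.0]
width: 0.007
```

Emit:
{"name": "arm_command", "arguments": {"motion": [[0, 0, 0, 0, 10.5, 0, 0], [0, 0, 0, 0, 10.3, 0, 0], [0, 50, 0, 0, 0, 0, 0], [0, 20, 0, 0, 0, 0, 0], [0, 0, 0, 0, 0, 0, 0]]}}

```text
clock: 4.1
position: [0.6481, -0.1101, 0.3331]
ee_rot: [1.758, 0.73, -1.764]
force: [0.0, -0.5, 0.6]
width: 0.005
```

```bash
python3 - <<'E'
from h import *
s,Rt,tip=st();print(Rt.round(3).tolist(),s["width"])
C=np.array([.599,-.061,0]);d=(tip-C)[:2];print(np.hypot(*d),np.degrees(np.arctan2(d[1],d[0])))
E
```

```text
t 4.1 tip [ 0.6474 -0.1101  0.1551] F [ 0.  -0.5  0.6] q [ 0.04  0.55  0.07  1.57 -0.04  1.02 -2.23]
[[-0.003, 0.707, -0.708], [0.0, -0.708, -0.707], [-1.0, -0.003, 0.002]] 0.004559009106246228
0.06896119047353454 -45.36750772820018
```

Emit:
{"name": "arm_command", "arguments": {"motion": [[0, 35, 0, 0, 0, 0, 0], [0, 16, 0, 0, 0, 0, 0], [0, 3, 0, 0, 0, 0, 0], [0, 0, 0, 0, 0, 0, 0]]}}

```text
clock: 4.6
position: [0.649, -0.1104, 0.2817]
ee_rot: [1.761, 0.728, -1.759]
force: [0.4, 0.3, -0.3]
width: 0.003
```

Emit:
{"name": "arm_command", "arguments": {"motion": [[0, 1, 0, 0, 0, 0, 0], [0, 1, 0, 0, 0, 0, 0], [0, 0, 0, 0, 0, 0, 0]]}}

```text
clock: 4.97
position: [0.6486, -0.1103, 0.2789]
ee_rot: [1.761, 0.728, -1.76]
force: [0.7, 0.1, 0.1]
width: 0.007
```

Emit:
{"name": "arm_command", "arguments": {"motion": [[0, 1, 0, 0, 0, 0, 0], [0, 1, 0, 0, 0, 0, 0], [0, 0, 0, 0, 0, 0, 0]]}}

```text
clock: 5.35
position: [0.6488, -0.1104, 0.277]
ee_rot: [1.761, 0.728, -1.76]
force: [0.7, -1.2, 3.3]
width: 0.007
```

Emit:
{"name": "arm_command", "arguments": {"motion": [[0, 1, 0, 0, 0, 0, 0], [0, 1, 0, 0, 0, 0, 0], [0, 0, 0, 0, 0, 0, 0]]}}

```text
clock: 5.72
position: [0.649, -0.1107, 0.2755]
ee_rot: [1.762, 0.727, -1.759]
force: [0.1, -1.4, 7.2]
width: 0.008
```

Emit:
{"name": "arm_command", "arguments": {"motion": [[0, 1, 0, 0, 0, 0, 0], [0, 0.5, 0, 0, 0, 0, 0], [0, 0, 0, 0, 0, 0, 0]]}}

```text
clock: 6.1
position: [0.6492, -0.1108, 0.2745]
ee_rot: [1.762, 0.726, -1.758]
force: [0.0, -1.0, 9.4]
width: 0.002
```

Emit:
{"name": "arm_command", "arguments": {"motion": [[0, 1, 0, 0, 0, 0, 0], [0, 1, 0, 0, 0, 0, 0], [0, 0, 0, 0, 0, 0, 0]]}}

```text
clock: 6.48
position: [0.6494, -0.111, 0.2733]
ee_rot: [1.763, 0.725, -1.757]
force: [-0.5, -1.4, 15.4]
width: 0.006
```

Emit:
{"name": "arm_command", "arguments": {"motion": [[0, 0, -0.1, -3.7, -3, 0, 0], [0, 0, -0.1, -3.7, -3, 0, 0]]}}

```text
clock: 6.72
position: [0.6536, -0.1067, 0.273]
ee_rot: [1.691, 0.802, -1.69]
force: [-4.2, -4.9, 15.6]
width: 0.007
```

Emit:
{"name": "arm_command", "arguments": {"motion": [[0, 0, -0.1, -3.7, -3, 0, 0], [0, 0, -0.1, -3.7, -3, 0, 0], [0, 0, -0.1, -3.7, -3, 0, 0]]}}

```text
clock: 7.1
position: [0.6601, -0.0977, 0.2731]
ee_rot: [1.584, 0.91, -1.583]
force: [-3.9, -6.0, 14.3]
width: 0.005
```

```bash
python3 - <<'E'
from h import *
st();measure("top","pics/r1.png")
E
```

```text
t 7.1 tip [ 0.6605 -0.0982  0.0951] F [-3.9 -6.  14.3] q [ 0.07  0.62 -0.    1.6   0.01  0.92 -2.03]
top axis [ 0.5948 -0.0387] diam [0.121  0.1606]
 mark deg 77.54 peak 38.0
  red [ 0.5073 -0.0311] ang 175.03 r 0.0878
  yellow [ 0.4552 -0.0116] ang 168.98 r 0.1422
```

Emit:
{"name": "arm_command", "arguments": {"motion": [[0, 0, -0.1, -3.7, -3, 0, 0], [0, 0, -0.1, -3.7, -3, 0, 0], [0, 0, -0.1, -3.7, -3, 0, 0]]}}

```text
clock: 7.58
position: [0.6651, -0.0879, 0.2733]
ee_rot: [1.474, 1.008, -1.473]
force: [-2.8, -5.9, 14.9]
width: 0.007
```

Emit:
{"name": "arm_command", "arguments": {"motion": [[0, 0.2, -0.1, -3.7, -3, 0, 0], [0, 0, -0.1, -3.7, -3, 0, 0], [0, 0, -0.1, -3.7, -3, 0, 0]]}}

```text
clock: 7.95
position: [0.6686, -0.0773, 0.2732]
ee_rot: [1.362, 1.097, -1.361]
force: [-1.6, -6.1, 15.5]
width: 0.005
```

Emit:
{"name": "arm_command", "arguments": {"motion": [[0, -0.2, -0.1, -3.7, -3, 0, 0], [0, 0, -0.1, -3.7, -3, 0, 0], [0, 0, -0.1, -3.7, -3, 0, 0], [0, 0, -0.1, -3.7, -3, 0, 0]]}}

```text
clock: 8.45
position: [0.6705, -0.0626, 0.2736]
ee_rot: [1.21, 1.203, -1.208]
force: [1.0, -6.3, 15.6]
width: 0.004
```

Emit:
{"name": "arm_command", "arguments": {"motion": [[0, -0.2, -0.1, -3.7, -3, 0, 0], [0, 0, -0.1, -3.7, -3, 0, 0], [0, 0, -0.1, -3.7, -3, 0, 0]]}}

```text
clock: 8.82
position: [0.6699, -0.0514, 0.2738]
ee_rot: [1.094, 1.272, -1.091]
force: [2.0, -6.9, 13.7]
width: 0.002
```

Emit:
{"name": "arm_command", "arguments": {"motion": [[0, 0.2, -0.1, -3.7, -3, 0, 0], [0, 0, -0.1, -3.7, -3, 0, 0], [0, 0, -0.1, -3.7, -3, 0, 0], [0, 0, -0.1, -3.7, -3, 0, 0]]}}

```text
clock: 9.32
position: [0.6666, -0.0368, 0.2739]
ee_rot: [0.937, 1.353, -0.933]
force: [3.6, -5.2, 12.4]
width: 0.006
```

Emit:
{"name": "arm_command", "arguments": {"motion": [[0, 0, -0.1, -3.7, -3, 0, 0], [0, 0, -0.1, -3.7, -3, 0, 0], [0, 0, -0.1, -3.7, -3, 0, 0]]}}

```text
clock: 9.7
position: [0.6621, -0.0264, 0.274]
ee_rot: [0.817, 1.404, -0.813]
force: [5.5, -5.1, 13.3]
width: 0.004
```

Emit:
{"name": "arm_command", "arguments": {"motion": [[0, 0.4, 0, -3.7, -3, 0, 0], [0, 0, 0, -3.7, -3, 0, 0], [0, 0, 0, -3.7, -3, 0, 0], [0, 0, 0, -3.7, -3, 0, 0]]}}

```text
clock: 10.2
position: [0.6539, -0.0138, 0.2737]
ee_rot: [0.656, 1.461, -0.652]
force: [5.4, -4.1, 13.2]
width: 0.007
```

Emit:
{"name": "arm_command", "arguments": {"motion": [[0, 0, 0, -3.7, -3, 0, 0], [0, 0, 0, -3.7, -3, 0, 0], [0, 0, 0, -3.7, -3, 0, 0]]}}

```text
clock: 10.58
position: [0.6462, -0.0056, 0.2737]
ee_rot: [0.534, 1.496, -0.531]
force: [6.0, -2.9, 12.8]
width: 0.006
```

Emit:
{"name": "arm_command", "arguments": {"motion": [[0, 0.4, -0.1, -3.7, -3, 0, 0], [0, 0.1, -0.1, -3.7, -3, 0, 0], [0, 0, -0.1, -3.7, -3, 0, 0], [0, 0, -0.1, -3.7, -3, 0, 0]]}}

```text
clock: 11.08
position: [0.634, 0.0031, 0.2735]
ee_rot: [0.371, 1.53, -0.367]
force: [7.0, -1.3, 15.1]
width: 0.001
```

Emit:
{"name": "arm_command", "arguments": {"motion": [[0, 0.2, -0.1, -3.7, -3, 0, 0], [0, 0, -0.1, -3.7, -3, 0, 0], [0, 0, -0.1, -3.7, -3, 0, 0], [0, 0, -0.1, -3.7, -3, 0, 0]]}}

```text
clock: 11.58
position: [0.6204, 0.0091, 0.2734]
ee_rot: [0.207, 1.551, -0.203]
force: [6.8, 0.0, 16.7]
width: 0.003
```

Total 120°. Ease slightly and go on.

Emit:
{"name": "arm_command", "arguments": {"motion": [[0, -0.6, -0.1, -3.7, -3, 0, 0], [0, -0.2, -0.1, -3.7, -3, 0, 0], [0, 0, -0.1, -3.7, -3, 0, 0]]}}

```text
clock: 11.95
position: [0.6093, 0.0116, 0.2739]
ee_rot: [0.084, 1.56, -0.079]
force: [7.0, 1.5, 13.4]
width: 0.005
```

Emit:
{"name": "arm_command", "arguments": {"motion": [[0, -0.3, -0.1, -3.7, -3, 0, 0], [0, -0.1, -0.1, -3.7, -3, 0, 0], [0, 0, -0.1, -3.7, -3, 0, 0]]}}

```text
clock: 12.32
position: [0.5981, 0.0124, 0.2742]
ee_rot: [-0.04, 1.561, 0.044]
force: [6.9, 4.5, 12.4]
width: 0.005
```

Emit:
{"name": "arm_command", "arguments": {"motion": [[0, 0.5, 0.4, -3.7, -3, 0, 0], [0, 0.2, 0.3, -3.7, -3, 0, 0], [0, 0, 0.1, -3.7, -3, 0, 0]]}}

```text
clock: 12.7
position: [0.5869, 0.0121, 0.2735]
ee_rot: [-0.164, 1.555, 0.167]
force: [5.6, 4.2, 14.7]
width: 0.005
```

Emit:
{"name": "arm_command", "arguments": {"motion": [[0, 0.2, 0.2, -3.7, -3, 0, 0], [0, 0, 0.1, -3.7, -3, 0, 0], [0, 0, 0, -3.7, -3, 0, 0]]}}

```text
clock: 13.08
position: [0.5761, 0.0097, 0.2733]
ee_rot: [-0.287, 1.542, 0.29]
force: [5.7, 4.5, 15.1]
width: 0.005
```

```bash
python3 - <<'E'
from h import *
st();measure("top","pics/r2.png");measure("scene","pics/r2s.png")
for c in("top","scene"):
  for t in("mark","pointer"): print(c,t,[(np.round(d["point"],4).tolist(),round(d["p"],2)) for d in pinpoint(c,t)[:2]])
a,b=[cv2.imread(f"pics/{k}.png")for k in("r2","r2s")];cv2.imwrite("pics/r2b.png",cv2.resize(np.hstack([a,b]),(800,400)))
E
```

```text
t 13.07 tip [0.5777 0.0102 0.0953] F [ 5.7  4.5 15.1] q [ 0.35  0.59 -0.67  1.8   0.46  0.9  -0.15]Traceback (most recent call last):
  File "<stdin>", line 2, in <module>
  File "h.py", line 16, in measure
    cn=max(cv2.findContours(m,0,2)[0],key=cv2.contourArea); (u,v),ax,_=cv2.fitEllipse(cv2.convexHull(cn))
ValueError: max() iterable argument is empty
```

```bash
python3 - <<'E'
from h import *
try: measure("scene","pics/r2s.png")
except Exception as e: print(e)
for c in("top","scene"):
  for t in("mark","pointer"): print(c,t,[(np.round(d["point"],4).tolist(),round(d["p"],2)) for d in pinpoint(c,t)[:2]])
f=get_image("scene")["frame"][140:280,230:450,::-1]; cv2.imwrite("pics/s2.png",cv2.resize(f,None,fx=3,fy=3,interpolation=2))
E
```

```text
scene axis [ 0.602  -0.0634] diam [0.1679 0.1828]
 mark deg 140.64 peak 95.0
  red [ 0.5031 -0.0289] ang 160.80 r 0.1048
  yellow [0.4845 0.0143] ang 146.56 r 0.1409
top mark []
top pointer [([0.5107, -0.0333, 0.1012], 0.91)]
scene mark [([0.5417, -0.0103, 0.1006], 0.89)]
scene pointer [([0.5123, -0.0295, 0.0954], 0.94)]
```

View pics/s2.png

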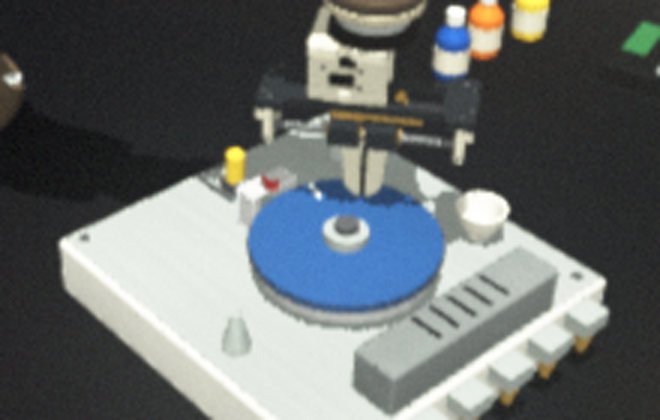

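Emit:
{"name": "arm_command", "arguments": {"motion": [[0, 0, 0.2, -3.7, -3, 0, 0], [0, 0, 0.1, -3.7, -3, 0, 0], [0, 0, 0, -3.7, -3, 0, 0]]}}

```text
clock: 13.85
position: [0.5657, 0.0056, 0.2733]
ee_rot: [-0.411, 1.522, 0.412]
force: [5.7, 4.0, 15.7]
width: 0.003
```

Emit:
{"name": "arm_command", "arguments": {"motion": [[0, 0, 0, -3.7, -3, 0, 0], [0, 0, 0, 0, 0, 0, 0]]}}

```text
clock: 14.1
position: [0.5622, 0.0037, 0.2731]
ee_rot: [-0.451, 1.515, 0.452]
force: [3.9, 5.4, 16.4]
width: 0.007
```

```bash
python3 - <<'E'
from h import *
st()
try: measure("scene")
except Exception as e: print(e)
for c in("scene",):
  for t in("mark","pointer"): print(c,t,[(np.round(d["point"],4).tolist(),round(d["p"],2)) for d in pinpoint(c,t)[:2]])
E
```

```text
t 14.1 tip [0.5636 0.0043 0.0951] F [ 3.9  5.4 16.4] q [ 0.41  0.59 -0.73  1.84  0.49  0.9   0.03]
scene axis [ 0.602  -0.0635] diam [0.1682 0.1829]
 mark deg 151.69 peak 96.0
  red [ 0.5026 -0.0288] ang 160.71 r 0.1053
  yellow [0.4799 0.0127] ang 148.03 r 0.1439
scene mark [([0.5335, -0.0265, 0.0978], 0.67), ([0.5988, -0.0627, 0.0006], 0.36)]
scene pointer []
```

Emit:
{"name": "arm_command", "arguments": {"motion": [[0, -0.3, 0, -3.1, -2.5, 0, 0], [0, 0, 0, -3.1, -2.5, 0, 0], [0, 0, 0, 0, 0, 0, 0]]}}

```text
clock: 14.68
position: [0.557, 0.0004, 0.2733]
ee_rot: [-0.519, 1.499, 0.52]
force: [2.8, 4.3, 15.6]
width: 0.003
```

Emit:
{"name": "arm_command", "arguments": {"motion": [[0, -10, 0, 0, 0, 0, 0], [0, -40, 0, 0, 0, 0, 0], [0, 0, 49, 34, 0, 0, 0], [0, 0, 49, 34, 0, 0, 0], [0, 0, 49, 34, 0, 0, 0]]}}

```text
clock: 15.3
position: [0.5446, 0.1781, 0.3205]
ee_rot: [-0.518, 1.509, 0.517]
force: [0.4, 0.4, 0.2]
width: 0.001
```

Emit:
{"name": "arm_command", "arguments": {"motion": [[0, 0, 49, 34, 0, 0, 0], [0, 0, 0, 0, 0, 0, 0]]}}

```text
clock: 15.55
position: [0.5394, 0.2423, 0.321]
ee_rot: [-0.522, 1.506, 0.528]
force: [0.1, 0.2, 0.2]
width: 0.005
```

```bash
python3 - <<'E'
from h import *
st()
for c in("top","scene"):
  try: measure(c,f"pics/r3{c}.png")
  except Exception as e: print(e)
  for t in("mark","pointer","lock_knob","rim_top"): print(c,t,[(np.round(d["point"],4).tolist(),round(d["p"],2)) for d in pinpoint(c,t)[:2]])
a,b=[cv2.imread(f"pics/r3{k}.png")for k in("top","scene")];cv2.imwrite("pics/r3.png",cv2.resize(np.hstack([a,b]),(800,400)))
E
```

```text
t 15.55 tip [0.5392 0.2429 0.143 ] F [0.1 0.2 0.2] q [ 0.01  0.59 -0.78  1.71  0.46  1.04 -0.25]
top axis [ 0.5973 -0.0573] diam [0.1633 0.1644]
 mark deg 159.67 peak 93.0
  red [ 0.5073 -0.0298] ang 163.01 r 0.0941
top mark [([0.531, -0.033, 0.0948], 0.76), ([0.5996, -0.057, 0.096], 0.35)]
top pointer [([0.5098, -0.0365, 0.1001], 0.81), ([0.5999, -0.0588, 0.0977], 0.63)]
top lock_knob []
top rim_top [([0.5976, -0.0578, 0.0996], 0.77), ([0.5297, -0.0345, 0.0936], 0.69)]
scene axis [ 0.6014 -0.0627] diam [0.168  0.1828]
 mark deg 156.09 peak 121.0
  red [ 0.5044 -0.0295] ang 161.14 r 0.1025
  yellow [ 0.4641 -0.0308] ang 166.95 r 0.1410
scene mark [([0.4988, 0.466, 0.0027], 0.48), ([0.2646, -0.3693, 0.0002], 0.35)]
scene pointer [([0.5117, -0.032, 0.0948], 0.56)]
scene lock_knob [([0.4542, -0.0131, 0.1069], 0.52)]
scene rim_top [([0.5975, -0.0616, 0.096], 0.8)]
```

View pics/r3.png

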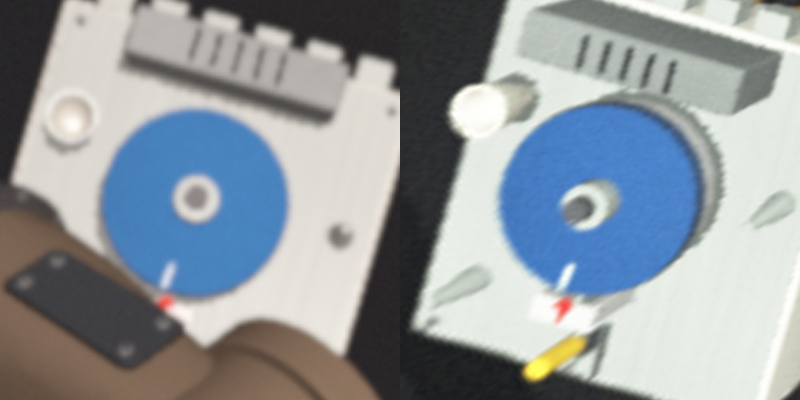

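Emit:
{"name": "arm_command", "arguments": {"motion": [[0, 0, -49, -34, 0, 0, 0], [0, 0, -49, -34, 0, 0, 0], [0, 0, -49, -34, 0, 0, 0], [0, 0, -49, -34, 0, 0, 0], [0, 0, 0, 0, 0, 0, 0]]}}

```text
clock: 16.77
position: [0.5553, -0.008, 0.32]
ee_rot: [-0.513, 1.512, 0.509]
force: [-0.0, 0.6, 0.2]
width: 0.003
```

Emit:
{"name": "arm_command", "arguments": {"motion": [[0, 30, 0, 0, 0, 0, 0], [0, 12, 0, 0, 0, 0, 0], [0, 2, 0, 0, 0, 0, 0], [0, 1, 0, 0, 0, 0, 0], [0, 0, 0, 0, 0, 0, 0]]}}

```text
clock: 17.4
position: [0.5549, -0.001, 0.2764]
ee_rot: [-0.519, 1.507, 0.519]
force: [-3.0, 0.7, 4.8]
width: 0.002
```

Emit:
{"name": "arm_command", "arguments": {"motion": [[0, 1, 0, 0, 0, 0, 0], [0, 1, 0, 0, 0, 0, 0], [0, 0, 0, 0, 0, 0, 0]]}}

```text
clock: 17.77
position: [0.5549, -0.0007, 0.2749]
ee_rot: [-0.519, 1.507, 0.519]
force: [-6.5, 2.4, 9.8]
width: 0.01
```

Emit:
{"name": "arm_command", "arguments": {"motion": [[0, 1, 1, -1, 0, 0, 0], [0, 0.5, 1, 0, 0, 0, 0], [0, 0, 0, 0, 0, 0, 0]]}}

```text
clock: 18.15
position: [0.5539, -0.0003, 0.2741]
ee_rot: [-0.519, 1.505, 0.517]
force: [-2.5, -1.2, 12.0]
width: 0.006
```

```bash
cat >> h.py <<'E'
def fa():
    s,Rt,tip=st(); d=tip-[.599,-.061,0]; a=np.arctan2(d[1],d[0])
    F=s["force"]; t=np.array([-np.sin(a),np.cos(a),0]); r=np.array([np.cos(a),np.sin(a),0])
    print("phi %.2f r %.4f Ft %.1f Fr %.1f Fz %.1f"%(np.degrees(a),np.hypot(*d[:2]),F@t,F@r,F[2]),"yaw y %.2f"%np.degrees(np.arctan2(Rt[1,1],Rt[0,1])))
E
python3 - <<'E'
from h import *
fa()
E
```

```text
t 18.15 tip [ 5.545e-01 -3.000e-04  9.610e-02] F [-2.5 -1.2 12. ] q [ 0.43  0.58 -0.75  1.85  0.5   0.9   0.11]
phi 126.24 r 0.0752 Ft 2.8 Fr 0.5 Fz 12.0 yaw y 127.95
```

Emit:
{"name": "arm_command", "arguments": {"motion": [[0, 1, 0, -2.7, -2, 0, 0], [0, 0.3, 0, -2.7, -2, 0, 0], [0, 0, 0, 0, 0, 0, 0]]}}

```text
clock: 18.52
position: [0.5512, -0.0023, 0.2739]
ee_rot: [-0.573, 1.484, 0.573]
force: [4.2, 3.7, 13.2]
width: 0.006
```

```bash
python3 - <<'E'
from h import *
fa(); measure("scene")
E
```

```text
t 18.52 tip [ 0.5527 -0.0018  0.0959] F [ 4.2  3.7 13.2] q [ 0.45  0.59 -0.77  1.86  0.52  0.9   0.17]
phi 128.02 r 0.0751 Ft -5.6 Fr 0.4 Fz 13.2 yaw y 132.03
scene axis [ 0.6017 -0.0631] diam [0.1682 0.1838]
 mark deg 156.48 peak 81.0
  red [ 0.5027 -0.0288] ang 160.85 r 0.1048
  yellow [0.4772 0.0103] ang 149.47 r 0.1445
```

Emit:
{"name": "arm_command", "arguments": {"motion": [[0, 0.3, 0, -2.6, -2, 0, 0], [0, 0, 0, -2.6, -2, 0, 0], [0, 0, 0, 0, 0, 0, 0]]}}

```text
clock: 19.0
position: [0.5474, -0.0056, 0.2737]
ee_rot: [-0.627, 1.469, 0.627]
force: [4.4, 4.8, 13.0]
width: 0.007
```

```bash
python3 - <<'E'
from h import *
fa(); measure("scene")
E
```

```text
t 19.0 tip [ 0.549  -0.005   0.0957] F [ 4.4  4.8 13. ] q [ 0.47  0.59 -0.79  1.87  0.53  0.9   0.23]
phi 131.78 r 0.0751 Ft -6.5 Fr 0.6 Fz 13.0 yaw y 136.04
scene axis [ 0.6018 -0.0633] diam [0.168  0.1832]
 mark deg 160.15 peak 72.0
  red [ 0.5029 -0.0289] ang 160.84 r 0.1047
  yellow [0.4786 0.0124] ang 148.46 r 0.1446
```

Emit:
{"name": "arm_command", "arguments": {"motion": [[0, -10, 0, 0, 0, 0, 0], [0, -40, 0, 0, 0, 0, 0], [0, 0, 42, 43, 0, 0, 0], [0, 0, 42, 43, 0, 0, 0], [0, 0, 42, 43, 0, 0, 0]]}}

```text
clock: 19.73
position: [0.5442, 0.1739, 0.3213]
ee_rot: [-0.626, 1.478, 0.625]
force: [0.2, 0.3, 0.2]
width: 0.006
```

Emit:
{"name": "arm_command", "arguments": {"motion": [[0, 0, 42, 43, 0, 0, 0], [0, 0, 42, 43, 0, 0, 0], [0, 0, 0, 0, 0, 0, 0]]}}

```text
clock: 20.1
position: [0.5414, 0.2988, 0.3215]
ee_rot: [-0.63, 1.475, 0.636]
force: [-0.1, -0.4, 0.5]
width: 0.003
```

```bash
python3 - <<'E'
from h import *
st()
for c in("top","scene"):
  for i in range(2): measure(c,f"pics/r4{c}.png")
a,b=[cv2.imread(f"pics/r4{k}.png")[180:520,120:460] for k in("top","scene")];cv2.imwrite("pics/r4.png",cv2.resize(np.hstack([a,b]),(800,400)))
E
```

```text
t 20.1 tip [0.5414 0.2996 0.1435] F [-0.1 -0.4  0.5] q [-0.07  0.63 -0.8   1.64  0.5   1.08 -0.21]
top axis [ 0.5975 -0.0574] diam [0.1636 0.1638]
 mark deg 194.39 peak 35.0
top axis [ 0.5975 -0.0574] diam [0.1636 0.1636]
 mark deg 193.34 peak 32.0
scene axis [ 0.6014 -0.0626] diam [0.1681 0.1828]
 mark deg 160.04 peak 112.0
  red [ 0.5043 -0.0295] ang 161.15 r 0.1025
  yellow [ 0.4641 -0.0308] ang 166.95 r 0.1409
scene axis [ 0.6015 -0.0627] diam [0.168  0.1827]
 mark deg 160.03 peak 111.0
  red [ 0.5044 -0.0296] ang 161.17 r 0.1026
  yellow [ 0.4641 -0.0309] ang 166.96 r 0.1411
```

View pics/r4.png

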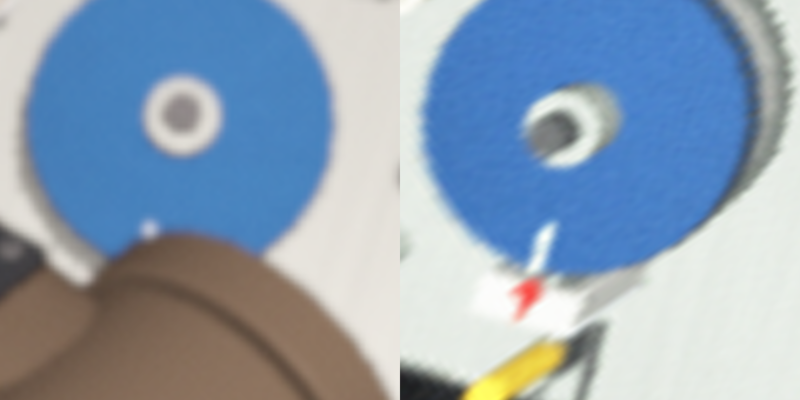

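Emit:
{"name": "arm_command", "arguments": {"motion": [[0, 0, -45, -46, 0, 0, 0], [0, 0, 0, 0, 0, 0, 0]]}}

```text
clock: 20.75
position: [0.5454, 0.2242, 0.3198]
ee_rot: [-0.624, 1.483, 0.617]
force: [0.1, 0.5, -0.7]
width: 0.004
```

```bash
python3 - <<'E'
from h import *
st()
for i in range(2): measure("top","pics/r5.png")
cv2.imwrite("pics/r5.png",cv2.resize(cv2.imread("pics/r5.png")[180:520,120:460],(500,500)))
E
```

```text
t 20.75 tip [0.5453 0.2234 0.1418] F [ 0.1  0.5 -0.7] q [ 0.06  0.6  -0.81  1.71  0.49  1.05 -0.12]
top axis [ 0.5971 -0.0573] diam [0.1635 0.1646]
 mark deg 163.90 peak 56.0
top axis [ 0.597  -0.0573] diam [0.1634 0.165 ]
 mark deg 163.96 peak 69.0
```

View pics/r5.png

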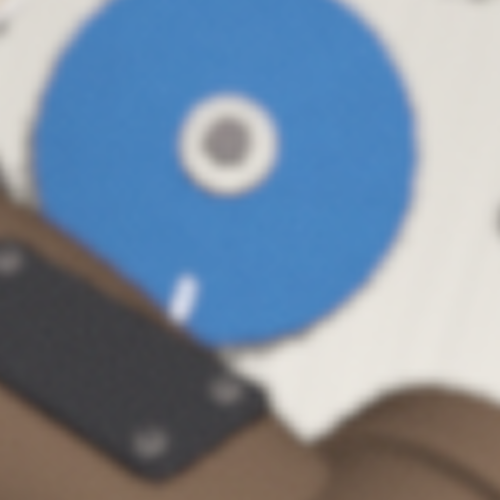

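Emit:
{"name": "arm_command", "arguments": {"motion": [[0, 0, 0, 0, -9.2, 0, 0], [0, 0, 0, 0, -9.2, 0, 0], [0, 0, 0, 0, -9.2, 0, 0], [0, 0, 11.3, -51.5, 0, 0, 0], [0, 0, 11.3, -51.5, 0, 0, 0]]}}

```text
clock: 21.58
position: [0.4923, 0.1386, 0.3205]
ee_rot: [-0.996, 1.33, 0.998]
force: [-0.1, -0.5, -0.0]
width: 0.003
```

Emit:
{"name": "arm_command", "arguments": {"motion": [[0, 0, 11.3, -51.5, 0, 0, 0], [0, 0, 11.3, -51.5, 0, 0, 0], [0, 0, 11.3, -51.5, 0, 0, 0], [0, 0, 0, 0, 0, 0, 0], [0, 0, 0, 0, 0, 0, 0]]}}

```text
clock: 22.2
position: [0.4173, 0.0004, 0.3211]
ee_rot: [-0.996, 1.33, 0.995]
force: [-0.3, 0.5, -0.6]
width: 0.003
```

```bash
python3 - <<'E'
from h import *
fa()
for c in("scene","top"): print([(np.round(d["point"],4).tolist(),round(d["p"],2)) for d in pinpoint(c,"lock_knob")[:2]])
E
```

```text
t 22.2 tip [0.4176 0.0005 0.1431] F [-0.3  0.5 -0.6] q [ 0.74  0.4  -1.08  2.1   0.46  0.9   0.68]
phi 161.28 r 0.1916 Ft -0.4 Fr 0.4 Fz -0.6 yaw y 163.58
[([0.4516, -0.0136, 0.1071], 0.63)]
[([0.4735, -0.5372, 0.0033], 0.35)]
```

Emit:
{"name": "arm_command", "arguments": {"motion": [[0, 0, 0, -7.7, 0, 0, 0], [0, 40, 0, 0, 0, 0, 0], [0, 16, 0, 0, 0, 0, 0], [0, 0, 0, 0, 0, 0, 0], [0, 0, 0, 0, 0, 0, 0]]}}

```text
clock: 22.92
position: [0.415, -0.0075, 0.2654]
ee_rot: [-0.996, 1.33, 0.995]
force: [-0.2, 0.7, 0.3]
width: 0.005
```

```bash
python3 - <<'E'
from h import *
fa()
f=get_image("scene")["frame"][140:280,230:450,::-1]; cv2.imwrite("pics/s6.png",cv2.resize(f,None,fx=3,fy=3,interpolation=2))
E
```

```text
t 22.93 tip [ 0.4152 -0.0075  0.0874] F [-0.2  0.7  0.3] q [ 0.66  0.48 -0.99  2.17  0.58  0.78  0.59]
phi 163.77 r 0.1915 Ft -0.6 Fr 0.4 Fz 0.3 yaw y 163.59
```

View pics/s6.png

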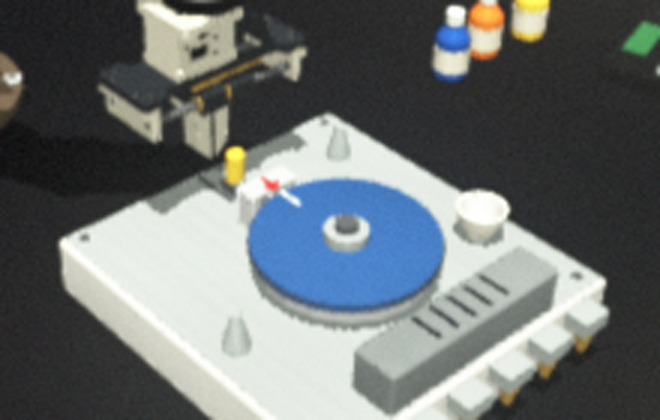

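Emit:
{"name": "arm_command", "arguments": {"motion": [[0, 0, -10, 0, 0, 0, 0], [0, 0, -6, 0, 0, 0, 0], [0, 0, -3, 0, 0, 0, 0], [0, 0, 0, 0, 0, 0, 0]]}}

```text
clock: 23.48
position: [0.433, -0.0134, 0.2646]
ee_rot: [-0.995, 1.331, 0.995]
force: [0.1, 0.4, 0.2]
width: 0.005
```

Emit:
{"name": "arm_command", "arguments": {"motion": [[0, 0, -2, 0, 0, 0, 0], [0, 0, -2, 0, 0, 0, 0], [0, 0, -1, 0, 0, 0, 0], [0, 0, 0, 0, 0, 0, 0]]}}

```text
clock: 23.98
position: [0.4373, -0.0147, 0.2645]
ee_rot: [-0.995, 1.332, 0.996]
force: [-3.8, 1.1, 1.9]
width: 0.005
```

Emit:
{"name": "arm_command", "arguments": {"motion": [[0, 0, -1.5, 0, 0, 0, 0], [0, 0, -1, 0, 0, 0, 0], [0, 0, 0, 0, 0, 0, 0]]}}

```text
clock: 24.35
position: [0.4401, -0.0155, 0.2646]
ee_rot: [-0.995, 1.332, 0.995]
force: [-3.6, 1.0, 1.0]
width: 0.003
```

Emit:
{"name": "arm_command", "arguments": {"motion": [[0, 0, -1, 0, 0, 0, 0], [0, 0, -1, 0, 0, 0, 0], [0, 0, 0, 0, 0, 0, 0]]}}

```text
clock: 24.72
position: [0.442, -0.0161, 0.2646]
ee_rot: [-0.995, 1.332, 0.995]
force: [-3.5, 1.6, -0.0]
width: 0.004
```

Emit:
{"name": "arm_command", "arguments": {"motion": [[0, 0, -1, 0, 0, 0, 0], [0, 0, -1, 0, 0, 0, 0], [0, 0, 0, 0, 0, 0, 0]]}}

```text
clock: 25.1
position: [0.444, -0.0167, 0.2646]
ee_rot: [-0.995, 1.331, 0.995]
force: [-2.7, 1.6, 0.3]
width: 0.001
```

Emit:
{"name": "arm_command", "arguments": {"motion": [[0, 0, -1, 0, 0, 0, 0], [0, 0, -1, 0, 0, 0, 0], [0, 0, 0, 0, 0, 0, 0]]}}

```text
clock: 25.48
position: [0.4459, -0.0172, 0.2646]
ee_rot: [-0.995, 1.331, 0.995]
force: [-1.9, 0.4, -0.6]
width: 0.005
```

Emit:
{"name": "arm_command", "arguments": {"motion": [[0, 0, -1, 0, 0, 0, 0], [0, 0, -1, 0, 0, 0, 0], [0, 0, 0, 0, 0, 0, 0]]}}

```text
clock: 25.85
position: [0.4478, -0.0178, 0.2646]
ee_rot: [-0.995, 1.331, 0.995]
force: [-3.8, 0.6, -0.0]
width: 0.005
```

Emit:
{"name": "arm_command", "arguments": {"motion": [[0, 0, -1, 0, 0, 0, 0], [0, 0, 0, 0, 0, 0, 0]]}}

```text
clock: 26.1
position: [0.4486, -0.018, 0.2646]
ee_rot: [-0.995, 1.332, 0.995]
force: [-5.0, 0.6, -0.3]
width: 0.008
```

Emit:
{"name": "arm_command", "arguments": {"motion": [[0, 0, -1, 0, 0, 0, 0], [0, 0, 0, 0, 0, 0, 0]]}}

```text
clock: 26.35
position: [0.449, -0.0181, 0.2645]
ee_rot: [-0.995, 1.333, 0.996]
force: [-8.1, 2.9, 3.7]
width: 0.002
```

```bash
python3 - <<'E'
from h import *
fa(); measure("scene")
f=get_image("scene")["frame"][140:280,230:450,::-1]; cv2.imwrite("pics/s7.png",cv2.resize(f,None,fx=3,fy=3,interpolation=2))
for t in("lock","lock_knob"): print([(np.round(d["point"],4).tolist(),round(d["p"],2)) for d in pinpoint("scene",t)[:2]])
E
```

```text
t 26.35 tip [ 0.4487 -0.0181  0.0865] F [-8.1  2.9  3.7] q [ 0.65  0.52 -0.96  2.09  0.59  0.82  0.61]
phi 164.07 r 0.1563 Ft -0.6 Fr 8.6 Fz 3.7 yaw y 163.57
scene axis [ 0.6014 -0.0627] diam [0.168  0.1829]
 mark deg 159.96 peak 112.0
  red [ 0.5044 -0.0295] ang 161.09 r 0.1026
  yellow [ 0.4749 -0.0321] ang 166.37 r 0.1301
[([0.4668, -0.0222, 0.057], 0.46)]
[([0.4669, -0.0153, 0.104], 0.45)]
```

View pics/s7.png

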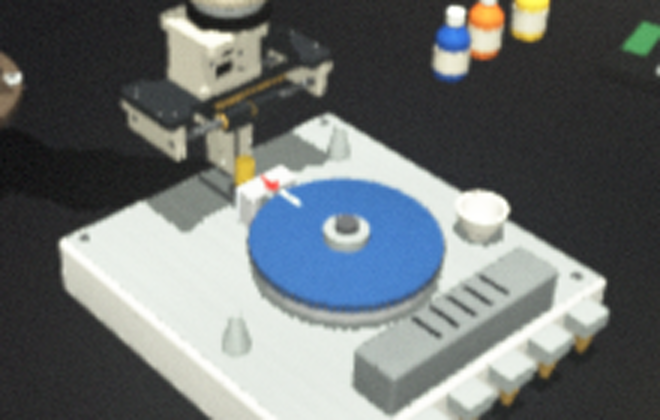

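Emit:
{"name": "arm_command", "arguments": {"motion": [[0, 0, -1, 0, 0, 0, 0], [0, 0, 0, 0, 0, 0, 0], [0, 0, 0, 0, 0, 0, 0]]}}

```text
clock: 26.98
position: [0.4493, -0.0181, 0.2645]
ee_rot: [-0.995, 1.334, 0.997]
force: [-11.3, 3.8, 6.8]
width: 0.004
```

Emit:
{"name": "arm_command", "arguments": {"motion": [[0, 0, -0.7, 0, 0, 0, 0], [0, 0, 0, 0, 0, 0, 0], [0, 0, 0, 0, 0, 0, 0]]}}

```text
clock: 27.35
position: [0.4496, -0.0181, 0.2644]
ee_rot: [-0.995, 1.334, 0.998]
force: [-13.5, 3.3, 9.2]
width: 0.002
```

Emit:
{"name": "arm_command", "arguments": {"motion": [[0, 0, 5, 0, 0, 0, 0], [0, 0, 20, 0, 0, 0, 0], [0, -30, 0, 0, 0, 0, 0], [0, -50, 0, 0, 0, 0, 0], [0, -20, -17, -57, 0, 0, 0]]}}

```text
clock: 27.98
position: [0.4293, -0.0681, 0.3682]
ee_rot: [-1.004, 1.322, 0.996]
force: [2.3, -2.1, -0.6]
width: 0.004
```

Emit:
{"name": "arm_command", "arguments": {"motion": [[0, 0, -17, -57, 0, 0, 0], [0, 0, -17, -57, 0, 0, 0], [0, 0, -17, -57, 0, 0, 0], [0, 0, -17, -57, 0, 0, 0], [0, 0, -17, -57, 0, 0, 0]]}}

```text
clock: 28.6
position: [0.4282, -0.3713, 0.3652]
ee_rot: [-0.997, 1.331, 0.992]
force: [1.4, -0.8, 0.6]
width: 0.005
```

Emit:
{"name": "arm_command", "arguments": {"motion": [[0, 0, -17, -57, 0, 0, 0], [0, 0, -17, -57, 0, 0, 0], [0, 0, 0, 0, 0, 0, 0], [0, 0, 0, 0, 0, 0, 0]]}}

```text
clock: 29.1
position: [0.4288, -0.4876, 0.3646]
ee_rot: [-0.995, 1.331, 0.994]
force: [0.0, -0.3, -0.5]
width: 0.003
```

```bash
python3 - <<'E'
from h import *
st()
for c in("top","scene"):
  measure(c,f"pics/r8{c}.png")
  for t in("mark","pointer","lock","lock_knob","nozzle_a","pin_cup","dye_orange","dye_yellow","dye_teal","mix_bowl"): print(c,t,[(np.round(d["point"],4).tolist(),round(d["p"],2)) for d in pinpoint(c,t)[:2]])
a,b=[cv2.imread(f"pics/r8{k}.png") for k in("top","scene")];cv2.imwrite("pics/r8.png",cv2.resize(np.hstack([a,b]),(800,400)))
E
```

```text
t 29.1 tip [ 0.429  -0.4876  0.1866] F [ 0.  -0.3 -0.5] q [ 1.33  0.69 -0.95  1.5   0.58  1.24  1.59]
top axis [ 0.5973 -0.0574] diam [0.1636 0.1644]
 mark deg 164.04 peak 87.0
  red [ 0.5086 -0.0318] ang 163.89 r 0.0923
  yellow [ 0.4667 -0.0194] ang 163.75 r 0.1360
top mark [([0.527, -0.0397, 0.0922], 0.55)]
top pointer [([0.5087, -0.0385, 0.1035], 0.89), ([0.5225, 0.5403, 0.0], 0.65)]
top lock [([0.4676, -0.0207, 0.0596], 0.53), ([0.5016, 0.092, 0.0627], 0.5)]
top lock_knob [([0.4693, -0.0214, 0.1047], 0.43)]
top nozzle_a [([0.5752, -0.1972, 0.0638], 0.63), ([0.5054, 0.0963, 0.06], 0.46)]
top pin_cup [([0.6741, 0.0521, 0.0601], 0.56)]
top dye_orange [([0.4984, 0.4702, -0.0021], 0.54)]
top dye_yellow [([0.5235, 0.5419, -0.0052], 0.7)]
top dye_teal [([0.4847, 0.3962, 0.0047], 0.71), ([0.2638, -0.3705, -0.0009], 0.71)]
top mix_bowl [([0.478, -0.5327, 0.0], 0.62)]
scene axis [ 0.6014 -0.0627] diam [0.168  0.1829]
 mark deg 160.01 peak 111.0
  red [ 0.5043 -0.0295] ang 161.15 r 0.1026
  yellow [ 0.4762 -0.0337] ang 166.95 r 0.1285
scene mark [([0.5295, -0.0354, 0.1024], 0.61), ([0.6007, -0.0605, 0.0965], 0.17)]
scene pointer [([0.5091, -0.0314, 0.0936], 0.95)]
scene lock [([0.4671, -0.0228, 0.0576], 0.42)]
scene lock_knob [([0.4668, -0.0172, 0.1057], 0.5)]
scene nozzle_a [([0.5032, 0.0943, 0.0588], 0.56), ([0.5761, -0.1978, 0.0582], 0.48)]
scene pin_cup [([0.4689, -0.022, 0.0589], 0.63), ([0.6804, 0.0527, 0.0591], 0.54)]
scene dye_orange [([0.5009, 0.4633, 0.0032], 0.72)]
scene dye_yellow [([0.5222, 0.5396, 0.0004], 0.8), ([0.2629, -0.3719, -0.0002], 0.65)]
scene dye_teal [([0.4667, -0.0163, 0.1081], 0.59), ([0.4914, 0.3923, 0.0033], 0.46)]
scene mix_bowl [([0.4719, -0.5349, 0.0], 0.86)]
```

View pics/r8.png

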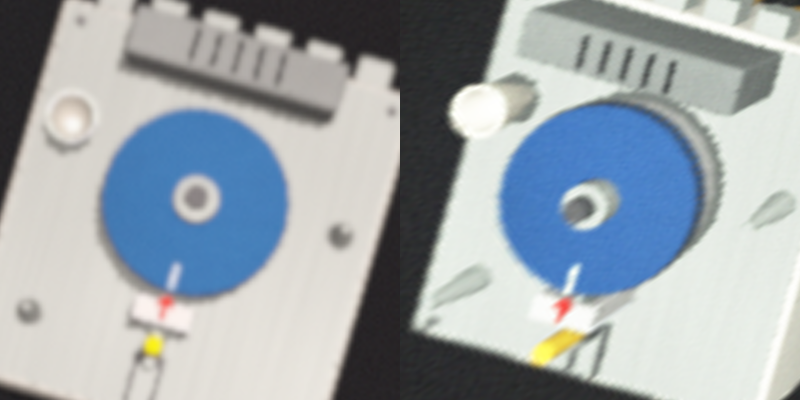

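```bash
python3 -c "
from cell import arm
print(arm.sign_off())"
```

```text
the job is handed in; nothing more can be done
None
```

The depositor is in its park position and the job is handed in, at about 29 s of the 64 s allowed. I turned the pulley about 172° counter-clockwise with a closed fingertip on the rim, in two presses with a camera check between. Then I pushed the lock slide home from behind its knob and moved the arm clear.

**Mark:** In the top camera the mark sits at 164.0° and the pointer at 163.9°. The scene camera puts them about 1.1° apart (160.0° against 161.2°). I trusted the top view, because the scene camera looks in at a slant and the flange's wobble shifts its reading.

**Lock:** The knob went from 150.3 to 136.0 mm from the axis, so the slide is home, and it stopped hard at the end of the push.

**Forces:** The highest reading on the rim was about 18 N. On the lock it was about 17 N in the final push. Both come from readings at the end of each move, so a short peak in between would not show.

**Other things:** The nozzles, cup, bottles and bowl are within about 6 mm of where they were first seen, in line with the networks' own error. I did not measure the spatula again at the end; the arm stayed well above the table on that side.

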